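# Present a covered movement dish to the inspection lens on a lifting fork

## Task

Slide the two-pronged lifting fork under the covered dish on its stand and, without the gripper or arm ever touching the dish, lift it on the fork to the viewing frame: centred between the frame's two pin tips, rim at the height of the pins, level; hold it still there for two seconds without touching the frame. Then set the dish down well centred on the empty stand, draw the fork out and put it back down flat on the bench with its handle upright. Keep the dish level all the while and do not disturb the other things on the bench.

Things in the scene. Friction and masses are not known exactly. Their poses are not given: they have to be found in the camera images.
- dish: closed round dish, 90 g: flat blue base disc 76 mm across, 10 mm thick, with a clear cover 68 mm across fixed on it up to 31 mm and a small clear knob up to 40 mm above the underside. Origin: centre of its flat underside, z up. It starts on stand_a, whose narrower top leaves the rim overhanging 22 mm all round
- dish_mid (a point): centre of the dish's base disc, 5 mm above its underside, level with the middle of the rim
- fork: aluminium lifting fork, 140 g, flat on the bench, 5 mm thick. Origin: on its underside, midway between the prongs, where the dish's centre should ride; +x to the prong tips, z up. Two prongs 10 mm wide, 48 mm apart inside (68 mm over all), tips at x = 33 mm; a web 68 mm wide joins them from x = -45 to -135 mm. Upright handle at x = -110 mm
- fork_handle (a point): grip point on the fork's upright flat handle, 55 mm above the fork's underside, at x = -110 mm of the fork, axes as the fork's. The handle is 12 mm thick across y, 26 mm along x, and its top is 80 mm above the underside; take it from above across its 12 mm
- stand_a: fixed aluminium stand that carries the dish at the start: foot 72 mm across and up to 10 mm high, stem 28 mm across, round flat top 32 mm across at 60 mm height (the top is 4 mm thick). Origin: centre of its underside on the bench
- stand_b: the empty stand, the same as stand_a. Origin: centre of its underside on the bench
- stand_b_top (a point): centre of the flat top of stand_b, 60 mm above the bench
- gate: fixed viewing frame. Origin: on the bench below the viewing point. Its -x side is open, roughly towards the robot: enter along its +x axis. At x = 88 mm a 16 mm column, 342 mm high, on a foot of radius 42 mm, 12 mm high. A head on the column, its height varying, carries a level yoke of 8 mm bar: arms at y = 58 and -58 mm from the column to x = 0; and a lens barrel
- view (a point): viewing point on the frame's head, midway between the tips of its two inward-pointing brass pins (96 mm apart along the frame's y), 130 to 190 mm above the bench; axes as the frame's. A lens barrel 24 mm across hangs straight above it, from 72 to 137 mm above this point; its boom runs from there back to the column
- open_dish: bystander: open shallow blue dish 58 mm across, 12 mm high; origin at the centre of its underside
- loupe: bystander: black eyepiece, 36 mm across, 24 mm high; origin at the centre of its underside
- case_ring: bystander: steel ring 36 mm across, 10 mm high; origin at the centre of its underside
- oil: bystander: amber bottle 30 mm across, 65 mm high; origin at the centre of its underside
- driver_stand: bystander: round steel stand 52 mm across with small screwdrivers standing in it, 107 mm high; origin at the centre of its underside
- watch: bystander: watch head on a round cushion 52 mm across, 27 mm high; origin at the centre of its underside
Things that resemble listed ones, but are neither listed nor needed, are in the scene too. Leave any green or orange look-alike of the dish alone.

How it is judged:
By the outcome, as a careful person would: the job done as asked, in the order asked, and still so for the second after the job is handed in, with the robot touching nothing.
It also fails if it takes over 72 s, if anything falls off the work surface, if the arm or the gripper's body presses on something with over 40 N, if the wrist force passes 120 N, or if a joint passes its speed limit or range.

## Robot

A 6-joint arm with a two-finger parallel gripper is mounted at the origin on the work surface. World frame = base frame: x ahead of the robot, y to its left, z up, the work surface at z = 0. Lengths are in m, angles in rad, forces in N, time in s.
With the tool pointing down it reaches from about 0.35 to 0.775 m from the base axis. Payload 7.3 kg.
Tool frame: the origin (TCP) lies at the very end of the fingers, on their centre line; the grasp point (between the pads) lies robot.pinch_z behind it (robot.pinch_z is the distance from the TCP to the grasp point, in m); y points along the fingers, z is the direction in which the jaws open and shut, and the axes are right-handed (so a half turn about y gives the same grasp; the last joint's range is limited). The gripper opens to 92 mm and grips with 3 to 60 N. Pads are 19 mm wide; open, the fingers measure 130 mm over their backs; the gripper's body (75 mm by 190 mm) begins 47 mm behind the grasp point.
Start: joints at [1.108, 0.342, 1.524, -0, 1.275, -0.146], TCP at [0.164, 0.499, 0.227] pointing down, gripper open.
Joint ranges: [-2.53, 2.53], [-0.77, 2.02], [0.04, 2.7], [-1, 4.14], [0.28, 2.66], [-3.11, 3.11]. Speed limits (rad/s): [2.57, 2.57, 3.14, 3.14, 3.14, 3.14].

## Interface

Orientations are given as [roll, pitch, yaw] about the fixed x, y, z axes, in that order (R = Rz(yaw) Ry(pitch) Rx(roll)).
In Python, from cell import status, viewer, robot gives the robot as it stands. The module is installed in compiled form; this text tells all that it offers.
- The arm moves only by the shell command python3 -m pendant 'ROWS' [FORCE]. ROWS is JSON, a list that holds one entry, the list of rows, each a list of 7 numbers: the shift along the tool's x, y, z in cm, then the turn, a rotation vector about the tool's x, y, z in rad, then the finger opening in cm, from 0 to 9.18. A call has 1 to 20 rows; each row is the pose to reach, as a shift and turn from the pose commanded when the call began, along the tool's axes at that moment; what a row does not reach only later rows make up. A row lasts 1/10 s, in which the tool goes at most 50 mm and 8.59 degrees, less where a joint would pass 70% of its speed; a pose out of reach is approached as far as the arm can. A call with a gripper value outside its range is refused whole. The fingers move at their own pace and stop on an object; FORCE is the grip in N (left out, the last holds). Time passes only in rows, so rows that repeat a pose let the fingers close. It gives the time, the measured TCP pose, the force and the opening at its end, in the units of the state.
- status.observe(): the state, without advancing time (a new reading comes with each control period).
- viewer.read_camera(name): name is "side" or "top" or "wrist"; returns a dict with "image" (400x640x3 uint8, red, green, blue), "range_z" (400x640 float32, m along the optical axis (not along the pixel's ray), 0 where there is no reading), "fx", "fy", "cx", "cy" (pixels), "camera_from_world" (4x4, takes a point from world to camera coordinates). Camera axes: x right, y up, looking along -z (the intrinsics and any distortion apply to the point x, -y, -z); pixel columns grow to the right and rows downward; lengths in m; the calibration is good to about 2 mm. The wrist camera is an equidistant fisheye: a pixel r from the principal point sees the ray r / f radians off the axis. A picture is of the moment at which its call begins.
- robot.hand_in(): hands the job in, once; it reports no verdict.
The state is a dict: "time": time; "qpos": joint angles; "qvel": joint speeds; "joint_efforts": joint torques, N m; "tool_pos": TCP position; "tool_rot": TCP orientation; "contact_force": force on the tool from outside, world axes, zero at the start; "torque": the same for the moment, N m; "opening": finger opening in m.
Only numpy, scipy, OpenCV 4.12 (cv2) and the standard library are available. Lean on these libraries where they do the work, as an engineer would, in place of code of your own. Each camera call takes 0.05 s, during which the arm holds its last target. There are 200 camera calls.

## Working session

There is one attempt and no reset: what is moved stays moved. The work goes in short steps, Python scripts to look and compute and a shell command to move; the robot and the scene stay as the last step left them, time stands still between calls to the robot, and variables do not carry over. Pictures are saved under pics/ and viewed, about 8 in all and at most 12, crops included, and the job is handed in when it is done.

```bash
mkdir -p pics; ls; cat > h.py <<'E'
import numpy as np, cv2, pickle
from cell import status, viewer, robot
def grab(n,tag):
    d=viewer.read_camera(n); pickle.dump(d,open(f'pics/{n}_{tag}.pkl','wb'))
    cv2.imwrite(f'pics/{n}_{tag}.png',cv2.cvtColor(np.asarray(d['image']),cv2.COLOR_RGB2BGR)); return d
def load(n,tag): return pickle.load(open(f'pics/{n}_{tag}.pkl','rb'))
def cloud(d):  # world points per pixel (pinhole)
    z=d['range_z']; h,w=z.shape; u,v=np.meshgrid(np.arange(w),np.arange(h))
    P=np.stack([(u-d['cx'])/d['fx']*z,-(v-d['cy'])/d['fy']*z,-z,np.ones_like(z)],-1)
    return (P@np.linalg.inv(d['camera_from_world']).T)[...,:3]
def ray(d,u,v,z):  # pixel -> world on plane z
    T=np.linalg.inv(d['camera_from_world']); r=T[:3,:3]@np.array([(u-d['cx'])/d['fx'],-(v-d['cy'])/d['fy'],-1.])
    c=T[:3,3]; return c+r*(z-c[2])/r[2]
def proj(d,p):
    q=d['camera_from_world']@np.append(p,1.); return d['cx']+d['fx']*q[0]/-q[2], d['cy']-d['fy']*q[1]/-q[2]
E
python3 - <<'E'
from h import *
for n in('top','side'):
    d=grab(n,'0'); T=np.linalg.inv(d['camera_from_world']); print(n,d['fx'],d['cx'],d['cy'],T[:3,3].round(3),T[:3,2].round(3))
s=status.observe(); print(s, robot.pinch_z)
E
```

```text
pics
top 395.00904440157353 317.8838982893658 197.49904755062357 [0.396 0.012 1.092] [-0.117 -0.     0.993]
side 423.5819294027028 319.3534365567295 199.33651264615918 [0.384 0.702 0.844] [-0.123  0.662  0.74 ]
{'time': 0.1, 'qpos': array([ 1.10802635e+00,  3.42624177e-01,  1.52487766e+00, -2.88328777e-05,
        1.27539883e+00, -1.46004991e-01]), 'qvel': array([-0.0010447 , -0.00180358, -0.00422808,  0.00196296,  0.00270984,
        0.0006348 ]), 'joint_efforts': array([ 1.95729619e-03, -4.32000804e+01, -2.44696552e+01,  7.20707746e-02,
        5.26229327e-02, -3.37321057e-05]), 'tool_pos': array([0.163369  , 0.49857254, 0.22614474]), 'tool_rot': array([-1.57209443e+00,  1.63018538e-04, -3.16756677e-01]), 'contact_force': array([-0.21941503,  0.05509204,  0.65116896]), 'torque': array([-0.01897233, -0.00519707, -0.05061845]), 'opening': 0.09183936839337409} 0.0188
```

View pics/top_0.png

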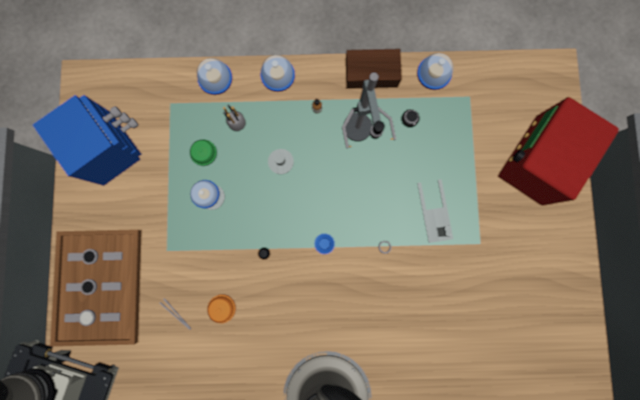

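View pics/side_0.png

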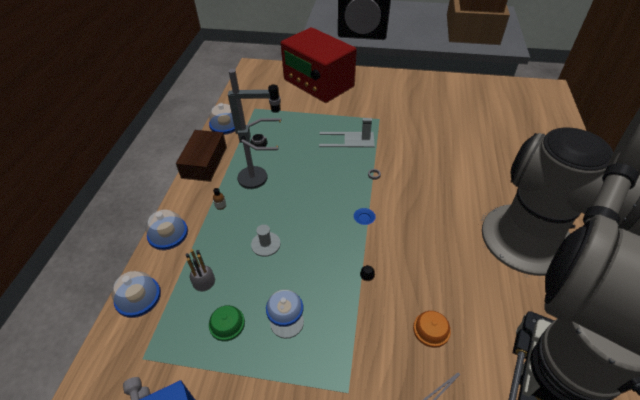

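The top view shows the dish at (205,193), stand_b at (281,160), the gate foot at (358,125) with its yoke tips near (347,146) and (394,139), and the fork at (432,210) with its handle at (441,231). In the side view the gate head is at (258,120) and the fork at (350,138).

```bash
python3 - <<'E'
from h import *
t=load('top','0'); s=load('side','0')
for d,n in((t,'t'),(s,'s')):
    P=cloud(d); img=np.asarray(d['image']); hsv=cv2.cvtColor(img,cv2.COLOR_RGB2HSV)
    def rep(name,m,extra=None):
        p=P[m&(d['range_z']>0)]; print(n,name,len(p),'med',np.median(p,0).round(4) if len(p) else '', 'mid',((np.percentile(p,2,0)+np.percentile(p,98,0))/2).round(4) if len(p) else '')
    def box(x0,x1,y0,y1,z0,z1): return (P[...,0]>x0)&(P[...,0]<x1)&(P[...,1]>y0)&(P[...,1]<y1)&(P[...,2]>z0)&(P[...,2]<z1)
    # guesses via ray
    print(P[230,300] if n=='t' else P[280,330])
    a=ray(t,205,193,.09)[:2]; b=ray(t,281,160,.06)[:2]; f=ray(t,432,210,.005)[:2]; g=ray(t,358,125,.012)[:2]
    if n=='t': print('guess',a,b,f,g)
    rep('dish rim',box(a[0]-.06,a[0]+.06,a[1]-.06,a[1]+.06,.062,.12))
    rep('dish cover',box(a[0]-.06,a[0]+.06,a[1]-.06,a[1]+.06,.085,.12))
    rep('standb top',box(b[0]-.05,b[0]+.05,b[1]-.05,b[1]+.05,.045,.08))
    rep('forkhandle',box(f[0]-.15,f[0]+.15,f[1]-.1,f[1]+.1,.06,.1))
    rep('gate high',box(g[0]-.15,g[0]+.15,g[1]-.12,g[1]+.12,.12,.2))
    rep('gate vhigh',box(g[0]-.15,g[0]+.15,g[1]-.12,g[1]+.12,.33,.36))
t_=cv2.imread('pics/top_0.png'); s_=cv2.imread('pics/side_0.png')
A=cv2.resize(t_[60:250,330:480],None,fx=2.66,fy=2.66,interpolation=cv2.INTER_CUBIC)
B=cv2.resize(s_[60:200,215:385],None,fx=2.35,fy=2.35*1.5,interpolation=cv2.INTER_CUBIC)
B=cv2.resize(s_[60:200,215:385],None,fx=2.35,fy=2.35,interpolation=cv2.INTER_CUBIC)
B=cv2.copyMakeBorder(B,0,A.shape[0]-B.shape[0],0,0,cv2.BORDER_CONSTANT)
cv2.imwrite('pics/c1.png',np.hstack([A,B])); print(A.shape,B.shape)
E
```

```text
[0.43596601 0.06364857 0.00310283]
guess [0.53265828 0.30117044] [0.6208114  0.10840906] [ 0.48284353 -0.30147965] [ 0.726618   -0.10488573]
t dish rim 669 med [0.5307 0.3036 0.0893] mid [0.5324 0.3067 0.0831]
t dish cover 480 med [0.5327 0.3079 0.0906] mid [0.5334 0.309  0.0931]
t standb top 116 med [0.629  0.1163 0.0605] mid [0.6302 0.1162 0.0601]
t forkhandle 73 med [ 0.4227 -0.3124  0.0788] mid [ 0.4226 -0.315   0.072 ]
t gate high 445 med [ 0.7069 -0.0935  0.166 ] mid [ 0.6803 -0.1124  0.1727]
t gate vhigh 70 med [ 0.7223 -0.1023  0.3419] mid [ 0.7237 -0.1025  0.3382]
[0.45928386 0.1904338  0.00142583]
s dish rim 1086 med [0.5318 0.3174 0.0876] mid [0.5341 0.3123 0.0805]
s dish cover 678 med [0.5343 0.3107 0.089 ] mid [0.5352 0.3089 0.0917]
s standb top 148 med [0.6295 0.1168 0.0586] mid [0.6304 0.1142 0.0536]
s forkhandle 74 med [ 0.4236 -0.3145  0.0745] mid [ 0.4236 -0.3165  0.0707]
s gate high 500 med [ 0.7128 -0.0941  0.1645] mid [ 0.6859 -0.1133  0.1619]
s gate vhigh 54 med [ 0.7239 -0.1004  0.3389] mid [ 0.7245 -0.1036  0.3365]
(505, 399, 3) (505, 400, 3)
```

View pics/c1.png

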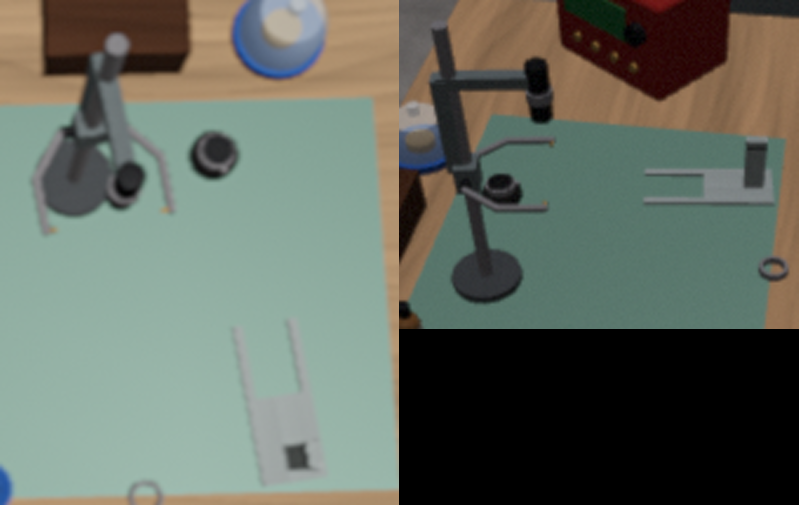

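```bash
python3 - <<'E'
from h import *
t=load('top','0'); s=load('side','0')
def tri(a,b):
    A=[];B=[]
    for d,(u,v) in((t,a),(s,b)):
        T=np.linalg.inv(d['camera_from_world']); r=T[:3,:3]@np.array([(u-d['cx'])/d['fx'],-(v-d['cy'])/d['fy'],-1.]); r/=np.linalg.norm(r)
        M=np.eye(3)-np.outer(r,r); A.append(M);B.append(M@T[:3,3])
    p=np.linalg.lstsq(np.vstack(A),np.hstack(B),rcond=None)[0]
    return p,[np.round(np.subtract(proj(d,p),q),1) for d,q in((t,a),(s,b))]
# brass centroids
def brass(d,x0,y0,r=5):
    im=cv2.cvtColor(np.asarray(d['image']),cv2.COLOR_RGB2HSV).astype(int); sub=im[y0-r:y0+r+1,x0-r:x0+r+1]
    m=(sub[...,0]>8)&(sub[...,0]<32)&(sub[...,1]>70); v,u=np.nonzero(m); w=sub[...,1][m]
    return (x0-r+np.average(u,weights=w),y0-r+np.average(v,weights=w),m.sum()) if m.any() else None
tl,tr,sl,sr=brass(t,350,146),brass(t,392,139),brass(s,277,148),brass(s,280,120); print(tl,tr,sl,sr)
if all((tl,tr,sl,sr)):
    L,eL=tri(tl[:2],sl[:2]); R,eR=tri(tr[:2],sr[:2]); print('L',L,eL,'R',R,eR,'mid',(L+R)/2,np.linalg.norm(L-R))
    v=L-R; print('yaw gate',np.arctan2(-v[0],v[1]), 'col pred',(L+R)/2+.088*np.array([v[1],-v[0],0])/np.linalg.norm(v))
for d,n in((t,'t'),(s,'s')):
    P=cloud(d); g=P[(P[...,0]>.6)&(P[...,0]<.78)&(P[...,1]>-.22)&(P[...,1]<0)&(P[...,2]>.195)&(P[...,2]<.33)]
    print(n,'barrel/col pts',len(g)); 
    b=g[(g[:,0]<.665)]; print(' barrel', len(b), b.min(0),b.max(0),np.median(b,0)) if len(b) else 0
    g=P[(P[...,0]>.6)&(P[...,0]<.70)&(P[...,1]>-.22)&(P[...,1]<0)&(P[...,2]>.1)&(P[...,2]<.195)]; print(' yoke z',len(g),np.percentile(g[:,2],[5,25,50,75,95]).round(4))
    # fork by gray mask -> plane z=5mm
    hsv=cv2.cvtColor(np.asarray(d['image']),cv2.COLOR_RGB2HSV).astype(int)
    m=(hsv[...,1]<40)&(hsv[...,2]>95)
    h=np.zeros(m.shape,np.uint8); vs,us=np.nonzero(m)
    Q=np.array([ray(d,u,v,.005) for u,v in zip(us,vs)])
    k=(Q[:,0]>.37)&(Q[:,0]<.62)&(Q[:,1]>-.37)&(Q[:,1]<-.2); q=Q[k][:,:2]
    lab=np.zeros(m.shape,np.uint8); lab[vs[k],us[k]]=255
    cv2.imwrite(f'pics/fork_{n}.png',lab)
    (c,wh,ang)=cv2.minAreaRect((q*1000).astype(np.float32)); print(n,'fork rect',c,wh,ang,len(q)); print(q[q[:,0].argmax()],q[q[:,0].argmin()],q[q[:,1].argmax()],q[q[:,1].argmin()])
E
```

```text
None (np.float64(392.0), np.float64(138.0), np.int64(1)) (np.float64(277.0), np.float64(146.0), np.int64(1)) (np.float64(279.36213991769546), np.float64(120.29629629629629), np.int64(3))
t barrel/col pts 693
 barrel 266 [ 0.62300807 -0.13018352  0.23785915] [ 0.66463642 -0.10258889  0.30144946] [ 0.63519758 -0.11305059  0.28751139]
 yoke z 196 [0.1613 0.164  0.1653 0.1664 0.1679]
t fork rect (479.68487548828125, -284.7980041503906) (183.7474365234375, 169.93653869628906) 0.23363135755062103 2348
[ 0.57172709 -0.32594795] [ 0.38773418 -0.26612149] [ 0.43553138 -0.20000908] [ 0.43176208 -0.36996236]
s barrel/col pts 1056
 barrel 346 [ 0.62423031 -0.13202638  0.23189242] [ 0.66494172 -0.10370561  0.29990453] [ 0.63800745 -0.10967751  0.27636221]
 yoke z 183 [0.1593 0.162  0.1635 0.1647 0.1664]
s fork rect (472.5209655761719, -277.62322998046875) (177.83355712890625, 138.0865478515625) 6.27747917175293 480
[ 0.56785228 -0.33105985] [ 0.39009262 -0.25236908] [ 0.39033444 -0.21720427] [ 0.39168676 -0.355975  ]
```

```bash
cat >> h.py <<'E'
def tri(obs):
    A=[];B=[]
    for d,u,v in obs:
        T=np.linalg.inv(d['camera_from_world']); r=T[:3,:3]@np.array([(u-d['cx'])/d['fx'],-(v-d['cy'])/d['fy'],-1.]); r/=np.linalg.norm(r)
        M=np.eye(3)-np.outer(r,r); A.append(M);B.append(M@T[:3,3])
    p=np.linalg.lstsq(np.vstack(A),np.hstack(B),rcond=None)[0]
    return p,[np.round(np.subtract(proj(d,p),(u,v)),1) for d,u,v in obs]
E
python3 - <<'E'
from h import *
t=load('top','0'); s=load('side','0')
L,e=tri([(t,349.5,146.1),(s,277.1,148.1)]);R,f=tri([(t,392,139),(s,280.1,120.4)])
print(L,e,R,f); v=L-R; print('mid',(L+R)/2,np.linalg.norm(v),'yaw',np.arctan2(-v[0],v[1]),'col',(L+R)/2+.088*np.array([v[1],-v[0],0])/np.linalg.norm(v))
for z,px in((.005,[(419.5,183.3),(440.2,180.7),(428.9,242),(452.2,238.2)]),): print([ray(t,*p,z)[:2].round(4) for p in px])
# side: prong tips, base corners
print([ray(s,*p,.005)[:2].round(4) for p in [(215+(644-399)/2.35,60+201/2.35),(215+(644-399)/2.35,60+171/2.35),(215+(775-399)/2.35,60+202/2.35),(215+(772-399)/2.35,60+171/2.35)]])
# fork mask: pixels unlike the mat
for d,n in((t,'t'),(s,'s')):
    hsv=cv2.cvtColor(np.asarray(d['image']),cv2.COLOR_RGB2HSV).astype(int); vs,us=np.nonzero(hsv[...,1]<28)
    Q=np.array([ray(d,u,v,.005) for u,v in zip(us,vs)])
    k=(Q[:,0]>.39)&(Q[:,0]<.60)&(Q[:,1]>-.36)&(Q[:,1]<-.24); q=Q[k][:,:2]
    w=q[(q[:,0]>.40)&(q[:,0]<.48)]
    for x in np.arange(.40,.58,.02):
        y=np.sort(q[abs(q[:,0]-x)<.006][:,1]); print(n,round(x,2),len(y),y[[0,-1]].round(4) if len(y) else '',np.histogram(y,bins=np.arange(-.36,-.23,.01))[0])
E
```

```text
[ 0.62975894 -0.06685319  0.15731108] [array([0. , 0.2]), array([-0.1, -0. ])] [ 0.64428565 -0.16917743  0.16320367] [array([-0. , -0.2]), array([0.2, 0. ])]
mid [ 0.63702229 -0.11801531  0.16025738] 0.10351810509376154 yaw 0.1410249786495956 col [ 0.7240074  -0.10566627  0.16025738]
[array([ 0.558 , -0.2709]), array([ 0.564 , -0.3288]), array([ 0.3954, -0.2881]), array([ 0.4043, -0.3523])]
[array([ 0.5596, -0.2668]), array([ 0.5695, -0.327 ]), array([ 0.3928, -0.2887]), array([ 0.4015, -0.3508])]
t 0.4 77 [-0.3518 -0.286 ] [ 1  8  8 12 15 12 15  6  0  0  0  0]
t 0.42 110 [-0.3525 -0.284 ] [ 3 14 16 14 14 19 16 14  0  0  0  0]
t 0.44 102 [-0.3487 -0.28  ] [ 0 15 13 16 14 14 16 13  1  0  0  0]
t 0.46 114 [-0.3468 -0.278 ] [ 0 12 20 15 19 15 13 16  4  0  0  0]
t 0.48 114 [-0.343  -0.2762] [ 0  6 14 19 15 20 19 13  8  0  0  0]
t 0.5 37 [-0.3411 -0.2719] [ 0  2 14  0  0  0  0  7 14  0  0  0]
t 0.52 34 [-0.337 -0.27 ] [ 0  0 12  4  0  0  0  0 18  0  0  0]
t 0.54 30 [-0.3352 -0.2661] [ 0  0  7  8  0  0  0  0 10  5  0  0]
t 0.56 23 [-0.3333 -0.2666] [ 0  0  6 10  0  0  0  0  3  4  0  0]
s 0.4 27 [-0.3391 -0.2868] [0 0 3 5 5 5 6 3 0 0 0 0]
s 0.42 63 [-0.3574 -0.2838] [7 8 8 7 8 8 9 8 0 0 0 0]
s 0.44 62 [-0.3598 -0.2812] [ 3  8  7  9 10  8  9  8  0  0  0  0]
s 0.46 59 [-0.3468 -0.2782] [0 8 8 7 8 8 8 8 4 0 0 0]
s 0.48 59 [-0.3442 -0.2753] [0 4 7 8 9 8 9 9 5 0 0 0]
s 0.5 20 [-0.3411 -0.2727] [0 3 5 0 0 0 0 4 8 0 0 0]
s 0.52 18 [-0.3385 -0.2706] [0 0 8 0 0 0 0 1 9 0 0 0]
s 0.54 17 [-0.3354 -0.2667] [0 0 5 2 0 0 0 0 8 2 0 0]
s 0.56 15 [-0.3328 -0.2654] [0 0 4 4 0 0 0 0 3 4 0 0]
```

```bash
cat >> h.py <<'E'
from scipy.spatial.transform import Rotation as Ro
def plan(*wps):  # wps: (x,y,z,yaw) of TCP, tool down -> rows
    s=status.observe(); R=Ro.from_euler('xyz',s['tool_rot']); p=s['tool_pos']
    for w in wps:
        Rt=Ro.from_euler('xyz',[-np.pi/2,0,w[3]]); sh=R.inv().apply(np.array(w[:3])-p)*100; rv=(R.inv()*Rt).as_rotvec()
        print(w,'->',sh.round(2).tolist(),rv.round(3).tolist(),'dist mm',round(float(np.linalg.norm(sh)*10)))
def st():
    s=status.observe(); print('t',s['time'],'pos',s['tool_pos'].round(4),'rot',s['tool_rot'].round(4),'F',s['contact_force'].round(1),'open',round(s['opening'],4),'q',s['qpos'].round(2))
def circ(q):
    A=np.c_[q,np.ones(len(q))]; a=np.linalg.lstsq(A,(q**2).sum(1),rcond=None)[0]; c=a[:2]/2; return c,np.sqrt(a[2]+c@c)
E
python3 - <<'E'
from h import *
t=load('top','0'); s=load('side','0')
for d,n in((t,'t'),(s,'s')):
    hsv=cv2.cvtColor(np.asarray(d['image']),cv2.COLOR_RGB2HSV).astype(int)
    for nm,c,z,rr,m in(('dish',(.534,.309),.065,.05,(hsv[...,0]>105)&(hsv[...,0]<130)&(hsv[...,1]>60)),('standb',(.630,.1155),.06,.028,None)):
        if m is None:
            P=cloud(d); m=abs(P[...,2]-.06)<.012
        vs,us=np.nonzero(m); Q=np.array([ray(d,u,v,z)[:2] for u,v in zip(us,vs)]); k=np.linalg.norm(Q-c,axis=1)<rr; q=Q[k]
        h=cv2.convexHull((q*1e4).astype(np.float32))[:,0]/1e4; print(n,nm,k.sum(),circ(h),cv2.minEnclosingCircle((q*1000).astype(np.float32)))
plan((.42,.15,.23,-.1),(.422,-.318,.15,.145)); st()
E
```

```text
t dish 168 (array([0.53425053, 0.30792274]), np.float64(0.036343251789247036)) ((534.1429443359375, 307.95440673828125), 36.851051330566406)
t standb 114 (array([0.62946304, 0.11636974]), np.float64(0.015681102421606447)) ((629.5927124023438, 116.1544418334961), 16.145959854125977)
s dish 600 (array([0.53556008, 0.30781342]), np.float64(0.03745287867750095)) ((535.7578735351562, 307.66796875), 38.358455657958984)
s standb 137 (array([0.6289257 , 0.11727281]), np.float64(0.017089558363543686)) ((630.1967163085938, 117.57816314697266), 18.884977340698242)
(0.42, 0.15, 0.23, -0.1) -> [35.24, -0.36, -25.13] [0.001, -0.217, -0.0] dist mm 433
(0.422, -0.318, 0.15, 0.145) -> [50.01, 7.7, -69.53] [0.001, -0.462, -0.0] dist mm 860
t 0.1 pos [0.1634 0.4986 0.2261] rot [-1.5721e+00  2.0000e-04 -3.1680e-01] F [-0.2  0.1  0.7] open 0.0918 q [ 1.11  0.34  1.52 -0.    1.28 -0.15]
```

```bash
python3 -m pendant '[[[35.2,-0.4,-25.1,0,-0.217,0,9.18],[35.2,-0.4,-25.1,0,-0.217,0,9.18],[35.2,-0.4,-25.1,0,-0.217,0,9.18],[35.2,-0.4,-25.1,0,-0.217,0,9.18],[35.2,-0.4,-25.1,0,-0.217,0,9.18],[35.2,-0.4,-25.1,0,-0.217,0,9.18],[35.2,-0.4,-25.1,0,-0.217,0,9.18],[35.2,-0.4,-25.1,0,-0.217,0,9.18],[35.2,-0.4,-25.1,0,-0.217,0,9.18],[50,7.7,-69.5,0,-0.462,0,9.18],[50,7.7,-69.5,0,-0.462,0,9.18],[50,7.7,-69.5,0,-0.462,0,9.18],[50,7.7,-69.5,0,-0.462,0,9.18],[50,7.7,-69.5,0,-0.462,0,9.18],[50,7.7,-69.5,0,-0.462,0,9.18],[50,7.7,-69.5,0,-0.462,0,9.18],[50,7.7,-69.5,0,-0.462,0,9.18],[50,7.7,-69.5,0,-0.462,0,9.18],[50,7.7,-69.5,0,-0.462,0,9.18],[50,7.7,-69.5,0,-0.462,0,9.18]]]'
python3 - <<'E'
from h import *
w=grab('wrist','1'); st(); print(w['fx'],w['cx'],w['cy']); T=np.linalg.inv(w['camera_from_world']); print(T[:3].round(3))
E
```

```text
time: 2.1
tool_pos: [0.4213, -0.3212, 0.1482]
tool_rot: [-1.571, 0.001, 0.141]
contact_force: [0.6, 0.6, -1.3]
opening: 0.0918
t 2.15 pos [ 0.4213 -0.3187  0.1485] rot [-1.5691e+00  1.1000e-03  1.4190e-01] F [-0.3  0.3 -0. ] open 0.0915 q [-0.79  0.43  1.63  0.    1.09 -2.51]
309.70691628693146 320.17119512744705 198.0391878538152
[[-0.139 -0.957 -0.253  0.352]
 [ 0.99  -0.135 -0.035 -0.331]
 [-0.    -0.255  0.967  0.307]]
```

View pics/wrist_1.png

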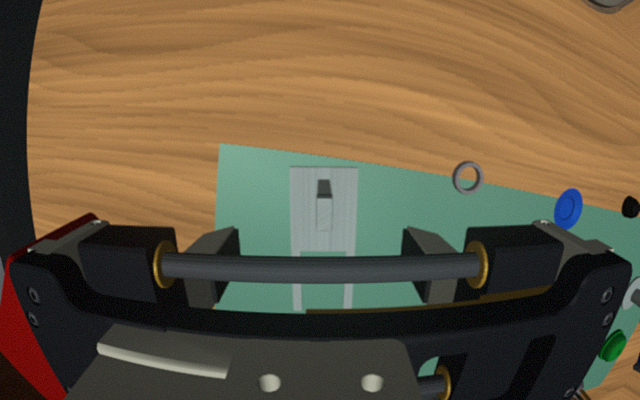

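```bash
cat >> h.py <<'E'
def wcloud(d):
    z=d['range_z']; h,w=z.shape; u,v=np.meshgrid(np.arange(w),np.arange(h)); x=(u-d['cx'])/d['fx']; y=(v-d['cy'])/d['fx']
    th=np.hypot(x,y); k=np.tan(th)/np.maximum(th,1e-9)
    P=np.stack([x*k*z,-y*k*z,-z,np.ones_like(z)],-1); return (P@np.linalg.inv(d['camera_from_world']).T)[...,:3]
E
python3 - <<'E'
from h import *
w=load('wrist','1'); P=wcloud(w)
for r in range(160,260,6): print(r,P[r,324].round(4),P[r,300].round(4))
i=np.asarray(w['image']); print([tuple(P[170,c].round(3)) for c in(286,289,292,324,352,356,360)])
m=(abs(P[...,2]-.078)<.008)&(abs(P[...,0]-.42)<.04)&(abs(P[...,1]+.32)<.03); q=P[m]; print(m.sum(),q.min(0),q.max(0),cv2.minAreaRect((q[:,:2]*1000).astype(np.float32)))
# web edges at z .005
im=cv2.cvtColor(i,cv2.COLOR_RGB2HSV).astype(int)
for r in (175,200,225,240):
    m=np.nonzero(im[r,270:380,1]<28)[0]+270; a,b=P[r,m[0]],P[r,m[-1]]; print(r,m[0],m[-1],a.round(4),b.round(4))
E
```

```text
160 [ 0.393  -0.3214  0.0008] [ 0.3962 -0.3451  0.0013]
166 [ 0.3989 -0.3206  0.0015] [ 0.402  -0.3443  0.0024]
172 [ 0.4042 -0.3199  0.0055] [ 0.4076 -0.3434  0.0049]
178 [ 0.4103 -0.319   0.0049] [ 0.4137 -0.3427  0.0043]
184 [ 0.4108 -0.3192  0.0309] [ 0.4195 -0.3418  0.0056]
190 [ 0.4108 -0.3195  0.055 ] [ 0.4257 -0.3411  0.0052]
196 [ 0.4111 -0.3197  0.0741] [ 0.4315 -0.3403  0.0065]
202 [ 0.4142 -0.3193  0.0801] [ 0.4381 -0.3396  0.0051]
208 [ 0.4188 -0.3187  0.0806] [ 0.4445 -0.3388  0.0048]
214 [ 0.4237 -0.318   0.0801] [ 0.4509 -0.338   0.0048]
220 [ 0.4286 -0.3173  0.0798] [ 0.4569 -0.3372  0.0059]
226 [ 0.4332 -0.3166  0.0806] [ 0.4636 -0.3364  0.0054]
232 [ 0.4666 -0.3109  0.0057] [ 0.47   -0.3356  0.006 ]
238 [ 0.4736 -0.3099  0.005 ] [ 0.4771 -0.3348  0.0052]
244 [ 0.4801 -0.3089  0.0057] [ 0.4839 -0.334   0.0052]
250 [ 0.4874 -0.3079  0.0047] [ 0.4909 -0.3332  0.0052]
256 [ 0.3897 -0.3246  0.2273] [ 0.3908 -0.3313  0.227 ]
[(np.float64(0.408), np.float64(-0.358), np.float64(0.001)), (np.float64(0.407), np.float64(-0.354), np.float64(0.005)), (np.float64(0.406), np.float64(-0.351), np.float64(0.006)), (np.float64(0.402), np.float64(-0.32), np.float64(0.004)), (np.float64(0.398), np.float64(-0.293), np.float64(0.006)), (np.float64(0.398), np.float64(-0.289), np.float64(0.006)), (np.float64(0.398), np.float64(-0.284), np.float64(0.002))]
554 [ 0.40999392 -0.32591592  0.07122451] [ 0.43693332 -0.3108452   0.08241677] ((423.38134765625, -318.3660888671875), (26.36491584777832, 11.735648155212402), 8.002031326293945)
175 290 356 [ 0.4117 -0.3528  0.006 ] [ 0.4027 -0.288   0.0055]
200 291 356 [ 0.437  -0.3488  0.0061] [ 0.4279 -0.2838  0.0062]
225 292 354 [ 0.4638 -0.3448  0.0051] [ 0.4549 -0.2811  0.0052]
240 292 353 [ 0.4805 -0.3429  0.0053] [ 0.4713 -0.2794  0.006 ]
```

```bash
python3 -m pendant '[[[0.2,4,0,0,0,0,9.18],[0.2,8,0,0,0,0,9.18],[0.2,11.1,0,0,0,0,9.18],[0.2,11.1,0,0,0,0,9.18],[0.2,11.1,0,0,0,0,9.18],[0.2,11.1,0,0,0,0,5],[0.2,11.1,0,0,0,0,2],[0.2,11.1,0,0,0,0,1],[0.2,11.1,0,0,0,0,1],[0.2,11.1,0,0,0,0,0.4],[0.2,11.1,0,0,0,0,0],[0.2,11.1,0,0,0,0,0],[0.2,11.1,0,0,0,0,0],[0.2,11.1,0,0,0,0,0]]]' 60
python3 - <<'E'
from h import *
st(); plan((.4234,-.3184,.16,.14))
E
```

```text
time: 3.55
tool_pos: [0.4241, -0.317, 0.0386]
tool_rot: [-1.571, 0.0, 0.145]
contact_force: [0.3, 0.1, 0.2]
opening: 0.0248
t 3.55 pos [ 0.4241 -0.317   0.0386] rot [-1.5706  0.      0.1451] F [0.3 0.1 0.2] open 0.0248 q [-0.79  0.58  1.74  0.    0.83 -2.5 ]
(0.4234, -0.3184, 0.16, 0.14) -> [-0.09, -12.14, -0.13] [-0.0, 0.005, -0.0] dist mm 121
```

```bash
python3 -m pendant '[[[0,0.15,0,0,0,0,0],[0,0.15,0,0,0,0,0],[0,0.15,0,0,0,0,0],[0,0.15,0,0,0,0,0],[0,0.15,0,0,0,0,0],[0,0.15,0,0,0,0,0]]]' 60
python3 -m pendant '[[[0,-1,0,0,0,0,0],[0,-3,0,0,0,0,0],[0,-6,0,0,0,0,0],[0,-9,0,0,0,0,0],[0,-12,0,0,0,0,0],[0,-12,0,0,0,0,0],[0,-12,0,0,0,0,0]]]'
python3 - <<'E'
from h import *
st(); grab('side','2'); grab('top','2')
c,s=np.cos,np.sin
for nm,D,yaw in(('A',np.array([.535,.308]),.5),):
    H=lambda off:D+off*np.array([c(yaw),s(yaw)])
    print(nm,'pre',H(-.11-.16),'under',H(-.11))
a=cv2.imread('pics/side_2.png')[40:220,300:500]; cv2.imwrite('pics/c2.png',cv2.resize(a,None,fx=3,fy=3))
E
```

```text
time: 4.15
tool_pos: [0.4241, -0.3169, 0.0371]
tool_rot: [-1.571, 0.0, 0.145]
contact_force: [-0.5, 0.1, -0.8]
opening: 0.0119
time: 4.85
tool_pos: [0.4242, -0.317, 0.158]
tool_rot: [-1.572, -0.001, 0.145]
contact_force: [-0.3, 0.3, -1.6]
opening: 0.0117
t 4.85 pos [ 0.4242 -0.317   0.158 ] rot [-1.572e+00 -1.000e-03  1.453e-01] F [-0.3  0.3 -1.6] open 0.0117 q [-0.79  0.41  1.62  0.    1.11 -2.5 ]
A pre [0.29805271 0.1785551 ] under [0.43846592 0.25526319]
```

View pics/c2.png

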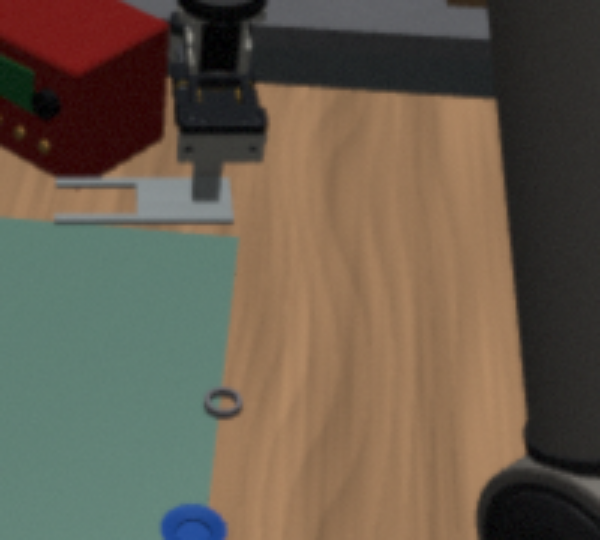

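```bash
python3 - <<'E'
from h import *
st0=status.observe(); p=st0['tool_pos']; R=Ro.from_euler('xyz',st0['tool_rot'])
for n in('top','side'):
    d=load(n,'2'); P=cloud(d); Q=R.inv().apply((P-p).reshape(-1,3)).reshape(P.shape)*1000 # tool axes mm: x fwd, y down, z lateral
    m=(Q[...,0]>-40)&(Q[...,0]<160)&(abs(Q[...,2])<45)&(abs(Q[...,1]-32)<12)&(d['range_z']>0)
    q=Q[m]; A=np.c_[q[:,0],q[:,2],np.ones(len(q))]; a=np.linalg.lstsq(A,q[:,1],rcond=None)[0]; print(n,len(q),'height fit',a,'x',np.percentile(q[:,0],[1,99]),'lat',np.percentile(q[:,2],[1,99]))
    for lo,hi in((20,60),(80,110),(115,140)):
        k=(q[:,0]>lo)&(q[:,0]<hi); print('  ',lo,hi,k.sum(),np.median(q[k,1]),np.percentile(q[k,2],[3,97]))
E
```

```text
top 732 height fit [ 3.13171902e-03 -2.02423507e-03  3.07893664e+01] x [-23.26581735 140.08876934] lat [-31.98203582  35.87747713]
   20 60 283 30.814503905155124 [-30.01089234  34.46122004]
   80 110 118 31.2048632976743 [-31.78795264  35.83422956]
   115 140 90 30.761686500986656 [-32.06607394  35.51276909]
side 589 height fit [1.19864656e-02 3.69310836e-03 3.01848886e+01] x [-23.29382276 140.53976157] lat [-33.87404739  35.29213786]
   20 60 208 30.4981046763279 [-30.86327675  33.39307964]
   80 110 65 31.610795842127995 [-33.89352769  34.08235186]
   115 140 51 31.47117197095947 [-33.77691212  33.43678329]
```

```bash
python3 - <<'E'
from h import *
plan((.359,.212,.158,.5),(.359,.212,.082,.5))
E
```

```text
(0.359, 0.212, 0.158, 0.5) -> [1.26, -0.08, 53.22] [-0.002, -0.355, -0.001] dist mm 532
(0.359, 0.212, 0.082, 0.5) -> [1.27, 7.52, 53.21] [-0.002, -0.355, -0.001] dist mm 538
```

```bash
python3 -m pendant '[[[0,0,2,0,0,0,0],[0,0,6,0,-0.03,0,0],[0.2,0,10,0,-0.06,0,0],[0.3,0,14,0,-0.1,0,0],[0.4,0,18,0,-0.12,0,0],[0.5,0,22,0,-0.15,0,0],[0.6,0,26,0,-0.18,0,0],[0.7,0,30,0,-0.2,0,0],[0.8,0,34,0,-0.23,0,0],[0.9,0,38,0,-0.26,0,0],[1,0,42,0,-0.29,0,0],[1.1,0,46,0,-0.32,0,0],[1.2,0,50,0,-0.34,0,0],[1.3,0,52.5,0,-0.355,0,0],[1.3,1,53.2,0,-0.355,0,0],[1.3,4,53.2,0,-0.355,0,0],[1.3,6.5,53.2,0,-0.355,0,0],[1.3,7.5,53.2,0,-0.355,0,0],[1.3,7.5,53.2,0,-0.355,0,0],[1.3,7.5,53.2,0,-0.355,0,0]]]'
cat >> h.py <<'E'
def forkdish(tag,fetch=True,dz=.0371,rimz=None,D=None):
    s=status.observe(); st(); p=s['tool_pos']; R=Ro.from_euler('xyz',s['tool_rot']); ftop=p[2]-dz+.005
    for n in('top','side'):
        d=grab(n,tag) if fetch else load(n,tag); hsv=cv2.cvtColor(np.asarray(d['image']),cv2.COLOR_RGB2HSV).astype(int)
        P=cloud(d); Q=R.inv().apply((P-p).reshape(-1,3)).reshape(P.shape)*1000
        m=(Q[...,0]>-40)&(Q[...,0]<160)&(abs(Q[...,2])<45)&(abs(Q[...,1]-dz*1000+5)<6)&(d['range_z']>0)&(hsv[...,1]<60)
        q=Q[m]
        for lo,hi in((-15,10),(15,50),(80,110),(115,138)):
            k=(q[:,0]>lo)&(q[:,0]<hi)
            if k.sum()>5: print(n,'fork',lo,hi,k.sum(),'ydown',np.median(q[k,1]).round(1),'lat',np.percentile(q[k,2],[2,98]).round(1),'xmax',q[k,0].max().round(1))
        if D is not None:
            z=rimz; mb=(hsv[...,0]>105)&(hsv[...,0]<130)&(hsv[...,1]>60); vs,us=np.nonzero(mb); W=np.array([ray(d,u,v,z) for u,v in zip(us,vs)]); W=W[np.linalg.norm(W[:,:2]-D,axis=1)<.05]
            h=cv2.convexHull((W[:,:2]*1e4).astype(np.float32))[:,0]/1e4; c,r=circ(h); print(n,'dish',c.round(4),r.round(4),'in tool mm',(R.inv().apply(np.append(c,z)-p)*1000).round(1))
E
python3 - <<'E'
from h import *
forkdish('3',D=(.535,.308),rimz=.065)
E
```

```text
time: 6.95
tool_pos: [0.3604, 0.211, 0.0824]
tool_rot: [-1.571, 0.0, 0.499]
contact_force: [-0.5, 0.4, -1.6]
opening: 0.012
t 6.95 pos [0.3604 0.211  0.0824] rot [-1.5708e+00  1.0000e-04  4.9940e-01] F [-0.5  0.4 -1.6] open 0.012 q [ 0.35  0.35  2.   -0.    0.8  -1.72]
top fork 15 50 20 ydown 31.6 lat [-30.3 -16.7] xmax 49.7
top fork 80 110 83 ydown 31.0 lat [-31.6  35.8] xmax 109.8
top fork 115 138 70 ydown 31.1 lat [-31.5  35.8] xmax 137.1
top dish [0.5342 0.3079] 0.0363 in tool mm [199.1  17.4   1.8]
side fork -15 10 100 ydown 32.2 lat [-32.4  32. ] xmax 9.9
side fork 15 50 473 ydown 32.4 lat [-33.6  33.4] xmax 50.0
side fork 80 110 155 ydown 32.4 lat [-34.5  33.6] xmax 109.9
side fork 115 138 116 ydown 33.0 lat [-34.6  33.3] xmax 137.9
side dish [0.5355 0.3078] 0.0374 in tool mm [200.1  17.4   1.2]
```

```bash
python3 -m pendant '[[[0.5,0,0,0,0,0,0],[2,0,0.05,0,0,0,0],[3.5,0,0.05,0,0,0,0],[5,0,0.05,0,0,0,0],[6.5,0,0.05,0,0,0,0],[8,0,0.05,0,0,0,0],[8.8,0,0.05,0,0,0,0],[9.05,0,0.05,0,0,0,0],[9.05,0,0.05,0,0,0,0],[9.05,0,0.05,0,0,0,0]]]'
python3 - <<'E'
from h import *
forkdish('4',D=(.535,.308),rimz=.065)
a=cv2.imread('pics/side_4.png')[210:390,190:430]; b=cv2.imread('pics/top_4.png')[140:260,150:310]
cv2.imwrite('pics/c4.png',np.hstack([cv2.resize(a,(480,360)),cv2.resize(b,(320,240)).repeat(1,0) if 0 else cv2.copyMakeBorder(cv2.resize(b,(320,240)),0,120,0,0,cv2.BORDER_CONSTANT)]))
E
```

```text
time: 8.05
tool_pos: [0.4386, 0.2549, 0.0822]
tool_rot: [-1.571, 0.001, 0.5]
contact_force: [-0.2, 0.3, -2.2]
opening: 0.0116
t 8.05 pos [0.4386 0.2549 0.0822] rot [-1.5707e+00  6.0000e-04  5.0020e-01] F [-0.2  0.3 -2.2] open 0.0116 q [ 0.38  0.48  1.76  0.    0.9  -1.7 ]
top fork 80 110 17 ydown 31.3 lat [-31.5 -21.9] xmax 95.7
top dish [0.539  0.3034] 0.0316 in tool mm [111.3  17.2  -5.6]
side fork 15 50 503 ydown 32.9 lat [-33.5  33.3] xmax 49.9
side fork 80 110 51 ydown 33.6 lat [23.7 34. ] xmax 109.5
side fork 115 138 41 ydown 33.3 lat [23.  33.9] xmax 137.8
side dish [0.5354 0.308 ] 0.0375 in tool mm [1.104e+02 1.720e+01 1.000e-01]
```

View pics/c4.png

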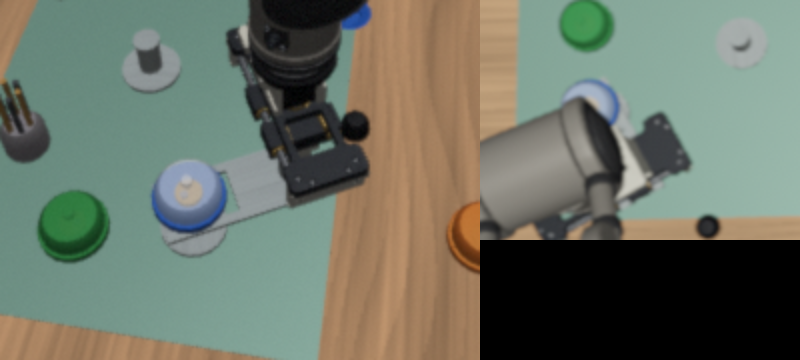

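```bash
python3 -m pendant '[[[0.1,-0.3,0,0,0,0,0],[0.1,-0.6,0,0,0,0,0],[0.1,-0.75,0,0,0,0,0],[0.1,-0.85,0,0,0,0,0],[0.1,-0.95,0,0,0,0,0],[0.1,-1.05,0,0,0,0,0],[0.1,-1.15,0,0,0,0,0],[0.1,-1.3,0,0,0,0,0],[0.1,-1.6,0,0,0,0,0],[0.1,-2,0,0,0,0,0],[0.1,-2.5,0,0,0,0,0],[0.1,-3,0,0,0,0,0],[0.1,-3.4,0,0,0,0,0],[0.1,-3.6,0,0,0,0,0],[0.1,-3.6,0,0,0,0,0],[0.1,-3.6,0,0,0,0,0]]]'
python3 - <<'E'
from h import *
z=status.observe()['tool_pos'][2]-.0371+.01; print('rim mid',z)
forkdish('5',D=(.535,.308),rimz=z)
plan((.42,.20,.158,.5),(.45,-.05,.20,.14),(.44,-.143,.192,.14))
E
```

```text
time: 9.75
tool_pos: [0.44, 0.2556, 0.1182]
tool_rot: [-1.571, 0.0, 0.5]
contact_force: [-0.1, 0.4, -0.4]
opening: 0.0116
rim mid 0.09107239012978037
t 9.75 pos [0.44   0.2556 0.1182] rot [-1.5707e+00  1.0000e-04  5.0020e-01] F [-0.1  0.4 -0.4] open 0.0116 q [ 0.38  0.43  1.72  0.    0.99 -1.7 ]
top fork 80 110 9 ydown 31.5 lat [-31.5 -24.1] xmax 91.3
top fork 115 138 9 ydown 31.0 lat [-32.4 -25.1] xmax 137.3
top dish [0.5389 0.3024] 0.0308 in tool mm [109.3  27.1  -6.4]
side fork 15 50 528 ydown 33.0 lat [-33.1  33.4] xmax 49.9
side fork 80 110 27 ydown 33.7 lat [26.2 35. ] xmax 99.6
side fork 115 138 29 ydown 34.2 lat [-34.7  33.8] xmax 137.9
side dish [0.5352 0.3083] 0.0377 in tool mm [108.8  27.1   0.5]
(0.42, 0.2, 0.158, 0.5) -> [-4.41, -4.0, -3.92] [-0.0, 0.0, -0.0] dist mm 71
(0.45, -0.05, 0.2, 0.14) -> [-13.77, -8.19, -27.3] [-0.0, 0.36, -0.0] dist mm 317
(0.44, -0.143, 0.192, 0.14) -> [-19.11, -7.39, -34.98] [-0.0, 0.36, -0.0] dist mm 405
```

```bash
python3 -m pendant '[[[-0.14,-0.05,-0.24,0,0.0025,0,0],[-0.57,-0.19,-0.98,0,0.01,0,0],[-1.23,-0.42,-2.13,0,0.022,0,0],[-2.1,-0.72,-3.62,0,0.037,0,0],[-3.15,-1.08,-5.44,0,0.056,0,0],[-4.36,-1.49,-7.53,0,0.078,0,0],[-5.7,-1.95,-9.83,0,0.102,0,0],[-7.11,-2.43,-12.27,0,0.127,0,0],[-8.59,-2.93,-14.81,0,0.153,0,0],[-10.1,-3.45,-17.43,0,0.18,0,0],[-11.6,-3.97,-20.04,0,0.207,0,0],[-13.1,-4.47,-22.58,0,0.233,0,0],[-14.5,-4.95,-25.02,0,0.258,0,0],[-15.84,-5.41,-27.32,0,0.282,0,0],[-17.05,-5.82,-29.41,0,0.304,0,0],[-18.1,-6.18,-31.23,0,0.323,0,0],[-18.97,-6.48,-32.72,0,0.338,0,0],[-19.63,-6.71,-33.87,0,0.35,0,0],[-20.06,-6.85,-34.61,0,0.357,0,0],[-20.2,-6.9,-34.85,0,0.36,0,0]]]'
python3 -m pendant '[[[0,0,0,0,0,0,0],[0,0,0,0,0,0,0],[0,0,0,0,0,0,0]]]'
python3 - <<'E'
from h import *
s=status.observe(); z=s['tool_pos'][2]-.0371+.01; D=s['tool_pos'][:2]+.109*np.array([np.cos(.14),np.sin(.14)])
print(D,z); forkdish('6',D=D,rimz=z)
plan((.5286,-.133,.187,.141))
a=cv2.imread('pics/side_6.png')[60:260,200:400]; b=cv2.imread('pics/top_6.png')[60:240,290:470]
cv2.imwrite('pics/c6.png',np.hstack([cv2.resize(a,(400,400),interpolation=cv2.INTER_CUBIC),cv2.resize(b,(400,400),interpolation=cv2.INTER_CUBIC)]))
E
```

```text
time: 11.85
tool_pos: [0.4297, -0.1479, 0.1873]
tool_rot: [-1.571, -0.0, 0.139]
contact_force: [-0.4, -0.7, -1.2]
opening: 0.0116
time: 12.15
tool_pos: [0.4299, -0.1464, 0.1871]
tool_rot: [-1.57, 0.0, 0.141]
contact_force: [-0.3, -0.2, -1.6]
opening: 0.0118
[ 0.5378274  -0.13122491] 0.15996600901051203
t 12.15 pos [ 0.4299 -0.1464  0.1871] rot [-1.5704e+00  3.0000e-04  1.4120e-01] F [-0.3 -0.2 -1.6] open 0.0118 q [-0.5   0.25  1.77  0.    1.12 -2.21]
top fork -15 10 31 ydown 31.7 lat [26.9 36.4] xmax 9.9
top fork 15 50 64 ydown 31.1 lat [14.8 36.1] xmax 49.6
top fork 80 110 13 ydown 31.2 lat [28.8 37.4] xmax 96.0
top fork 115 138 18 ydown 31.1 lat [-31.7  35.6] xmax 137.8
top dish [ 0.536  -0.1313] 0.0373 in tool mm [1.072e+02 2.710e+01 1.000e-01]
side fork -15 10 98 ydown 32.7 lat [ 2.  33.9] xmax 9.6
side fork 15 50 240 ydown 32.6 lat [-32.4  33.9] xmax 50.0
side fork 80 110 19 ydown 33.8 lat [24.7 34.3] xmax 100.6
side fork 115 138 17 ydown 33.4 lat [24.2 35.4] xmax 136.1
side dish [ 0.5378 -0.1309] 0.0386 in tool mm [109.   27.1   0.2]
(0.5286, -0.133, 0.187, 0.141) -> [9.96, 0.01, -0.04] [-0.0, 0.0, -0.0] dist mm 100
```

View pics/c6.png

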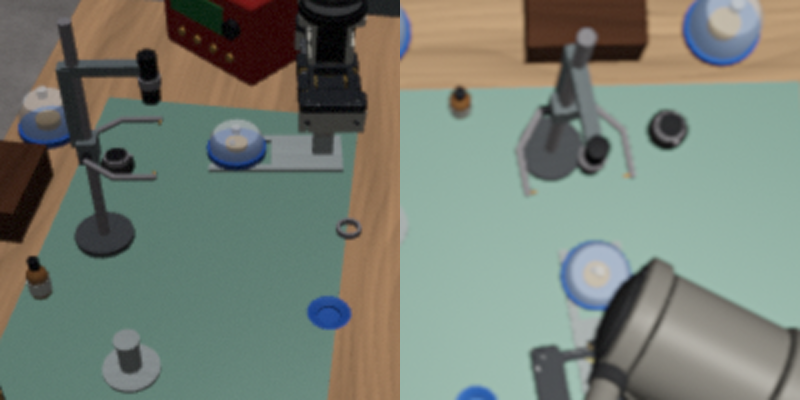

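The fork carries the dish level, aligned with the open side of the gate. The pins are at about (155,177) and (160,121) in the side crop, and about (530,191) and (629,176) in the top crop. Next I enter the frame slowly.

```bash
python3 -m pendant '[[[0.2,0,0,0,0,0,0],[0.7,0,0,0,0,0,0],[1.5,0,0,0,0,0,0],[2.5,0,0,0,0,0,0],[3.5,0,0,0,0,0,0],[4.5,0,0,0,0,0,0],[5.5,0,0,0,0,0,0],[6.5,0,0,0,0,0,0],[7.5,0,0,0,0,0,0],[8.5,0,0,0,0,0,0],[9.3,0,0,0,0,0,0],[9.8,0,0,0,0,0,0],[10,0,0,0,0,0,0],[10,0,0,0,0,0,0],[10,0,0,0,0,0,0]]]'
python3 - <<'E'
from h import *
s=status.observe(); z=s['tool_pos'][2]-.0371+.01; D=s['tool_pos'][:2]+.109*np.array([np.cos(.141),np.sin(.141)])
print(D,z); forkdish('7',D=D,rimz=z)
a=cv2.imread('pics/side_7.png')[80:180,235:335]; b=cv2.imread('pics/top_7.png')[90:190,320:420]
cv2.imwrite('pics/c7.png',np.hstack([cv2.resize(a,(400,400),interpolation=cv2.INTER_CUBIC),cv2.resize(b,(400,400),interpolation=cv2.INTER_CUBIC)]))
E
```

```text
time: 13.75
tool_pos: [0.5287, -0.1331, 0.1872]
tool_rot: [-1.571, 0.0, 0.14]
contact_force: [-0.4, -0.2, -1.7]
opening: 0.0115
[ 0.63660205 -0.11777245] 0.1600905165799653
t 13.75 pos [ 0.5287 -0.1331  0.1872] rot [-1.5706e+00  3.0000e-04  1.4010e-01] F [-0.4 -0.2 -1.7] open 0.0115 q [-0.39  0.41  1.53  0.    1.2  -2.1 ]
top fork 80 110 13 ydown 31.1 lat [28.6 38.5] xmax 102.6
top fork 115 138 10 ydown 30.0 lat [28.8 35.8] xmax 137.2
top dish [ 0.6371 -0.1159] 0.0371 in tool mm [109.8  27.1   1.9]
side fork -15 10 112 ydown 32.1 lat [-21.1  34.8] xmax 9.1
side fork 15 50 244 ydown 32.8 lat [-32.   33.8] xmax 49.9
side fork 80 110 24 ydown 34.3 lat [24.8 35.2] xmax 108.8
side fork 115 138 18 ydown 34.2 lat [24.7 33.8] xmax 137.4
side dish [ 0.6362 -0.117 ] 0.0388 in tool mm [108.7  27.1   0.9]
```

View pics/c7.png

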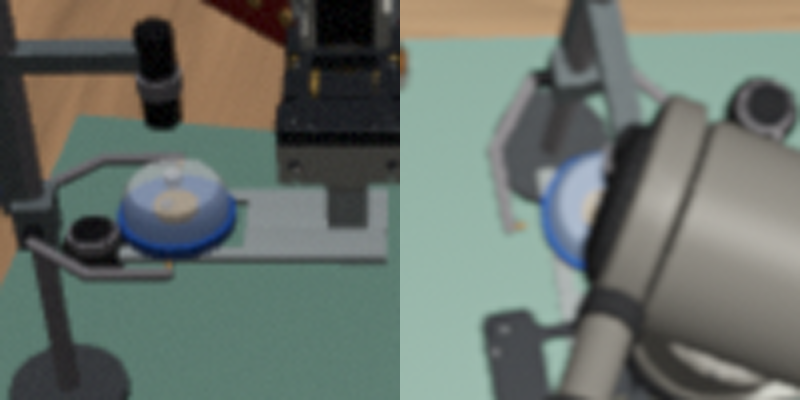

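```bash
python3 - <<'E'
from h import *
from scipy.optimize import least_squares
t=load('top','0'); s=load('side','0')
for d,l,r in((t,(349.3,146.3),(392.6,139.1)),(s,(277.6,147.8),(280,120.4))):
    L=ray(d,*l,.160);R=ray(d,*r,.160); print('pins',L.round(4),R.round(4),'mid',((L+R)/2).round(4),np.linalg.norm(L-R),np.arctan2(-(L-R)[0],(L-R)[1]))
for nm,c,z0,z1,rad in(('barrel',(.637,-.118),.238,.288,.012),('col',(.724,-.103),.31,.338,.008)):
    for n,d in(('t',t),('s',s)):
        im=np.asarray(d['image']).astype(int).sum(2); P=cloud(d); m=(P[...,2]>z0)&(P[...,2]<z1)&(np.hypot(P[...,0]-c[0],P[...,1]-c[1])<rad+.006)
        q=P[m][:,:2]; f=least_squares(lambda x:np.hypot(*(q-x).T)-rad,c,loss='soft_l1',f_scale=.002); print(nm,n,m.sum(),f.x.round(4),np.sqrt(np.mean(f.fun**2)).round(4))
# yoke arm heights by side/top depth near pins
d=s;P=cloud(d)
for n,d in(('t',t),('s',s)):
    P=cloud(d)
    for sg in(1,-1):
        c=np.array([.637,-.118])+sg*.058*np.array([-.14,.99]); m=(np.hypot(P[...,0]-c[0],P[...,1]-c[1])<.02)&(P[...,2]>.14)&(P[...,2]<.18); print(n,sg,m.sum(),np.percentile(P[m][:,2],[10,50,75,90]).round(4), np.median(P[m],0).round(4))
# dish rim heights now, near/far edges in side image
d=load('side','7'); P=cloud(d); hsv=cv2.cvtColor(np.asarray(d['image']),cv2.COLOR_RGB2HSV).astype(int)
m=(hsv[...,1]>140)&(hsv[...,0]>105)&(hsv[...,0]<130)&(np.hypot(P[...,0]-.637,P[...,1]+.117)<.045)&(P[...,2]>.13); q=P[m]; print('rim z',m.sum(),np.percentile(q[:,2],[5,25,50,75,95]).round(4))
E
```

```text
pins [ 0.629  -0.0661  0.16  ] [ 0.6444 -0.1713  0.16  ] mid [ 0.6367 -0.1187  0.16  ] 0.1062892241648226 0.14540301789822163
pins [ 0.6275 -0.0651  0.16  ] [ 0.6463 -0.1733  0.16  ] mid [ 0.6369 -0.1192  0.16  ] 0.10989240715177032 0.17206744585708297
barrel t 99 [ 0.6373 -0.1162] 0.0018
barrel s 207 [ 0.6387 -0.1184] 0.0017
col t 48 [ 0.7244 -0.1027] 0.0004
col s 80 [ 0.7251 -0.1053] 0.0012
t 1 37 [0.1627 0.1653 0.1663 0.167 ] [ 0.6355 -0.0579  0.1653]
t -1 35 [0.1625 0.165  0.1662 0.1674] [ 0.6507 -0.1714  0.165 ]
s 1 31 [0.1618 0.1638 0.1647 0.1654] [ 0.6355 -0.0585  0.1638]
s -1 29 [0.1602 0.1633 0.1639 0.1654] [ 0.6524 -0.1732  0.1633]
rim z 113 [0.16   0.162  0.1638 0.1653 0.167 ]
```

```bash
python3 -m pendant '[[[0.04,0,-0.04,0,0,0,0],[0.07,0,-0.08,0,0,0,0],[0.07,0,-0.08,0,0,0,0],[0.07,0,-0.08,0,0,0,0],[0.07,0,-0.08,0,0,0,0],[0.07,0,-0.08,0,0,0,0],[0.07,0,-0.08,0,0,0,0],[0.07,0,-0.08,0,0,0,0]]]'
python3 - <<'E'
from h import *
s=status.observe(); z=s['tool_pos'][2]-.0371+.01; D=s['tool_pos'][:2]+.109*np.array([np.cos(.141),np.sin(.141)])
forkdish('8',D=D,rimz=z)
d=load('side','8')
# symmetry across pins in side view: rim extremes along the pin line vs pin tips
hsv=cv2.cvtColor(np.asarray(d['image']),cv2.COLOR_RGB2HSV).astype(int)
m=(hsv[...,0]>105)&(hsv[...,0]<130)&(hsv[...,1]>60); P=[(v,u) for v,u in zip(*np.nonzero(m)) if 260<u<300 and 110<v<150]; P=np.array(P); print('dish px col',P[:,1].min(),P[:,1].max(),'row',P[:,0].min(),P[:,0].max())
for dx in(-.001,0,.001):
  c=np.array([.6374,-.118+dx,.160]); e=.038*np.array([-.145,.989,0]); print(dx,'proj rim +y,-y',np.round(proj(d,c+e),1),np.round(proj(d,c-e),1))
E
```

```text
time: 14.65
tool_pos: [0.5298, -0.1338, 0.1872]
tool_rot: [-1.571, -0.0, 0.14]
contact_force: [-0.7, -0.4, -1.9]
opening: 0.0118
t 14.65 pos [ 0.5298 -0.1338  0.1872] rot [-1.5708 -0.      0.1402] F [-0.7 -0.4 -1.9] open 0.0118 q [-0.39  0.41  1.53  0.    1.2  -2.1 ]
top fork 80 110 12 ydown 30.9 lat [29.  38.9] xmax 104.2
top fork 115 138 9 ydown 30.9 lat [29.2 35.8] xmax 137.3
top dish [ 0.6388 -0.1167] 0.0375 in tool mm [110.3  27.1   1.6]
side fork -15 10 116 ydown 32.4 lat [-24.8  34.9] xmax 9.9
side fork 15 50 256 ydown 32.6 lat [-35.6  33.8] xmax 49.8
side fork 80 110 26 ydown 35.1 lat [23.5 34.9] xmax 108.0
side fork 115 138 18 ydown 34.5 lat [26.1 35.1] xmax 137.9
side dish [ 0.638  -0.1174] 0.0387 in tool mm [109.4  27.1   1.1]
dish px col 264 293 row 125 144
-0.001 proj rim +y,-y [277.4 143.4] [279.8 124.4]
0 proj rim +y,-y [277.3 143.6] [279.7 124.6]
0.001 proj rim +y,-y [277.2 143.9] [279.6 124.9]
```

```bash
python3 -m pendant '[[[0,0,0,0,0,0,0],[0,0,0,0,0,0,0],[0,0,0,0,0,0,0],[0,0,0,0,0,0,0],[0,0,0,0,0,0,0],[0,0,0,0,0,0,0],[0,0,0,0,0,0,0],[0,0,0,0,0,0,0],[0,0,0,0,0,0,0],[0,0,0,0,0,0,0],[0,0,0,0,0,0,0],[0,0,0,0,0,0,0],[0,0,0,0,0,0,0],[0,0,0,0,0,0,0],[0,0,0,0,0,0,0],[0,0,0,0,0,0,0],[0,0,0,0,0,0,0],[0,0,0,0,0,0,0],[0,0,0,0,0,0,0],[0,0,0,0,0,0,0]]]'
python3 -m pendant '[[[0,0,0,0,0,0,0],[0,0,0,0,0,0,0],[0,0,0,0,0,0,0],[0,0,0,0,0,0,0],[0,0,0,0,0,0,0],[0,0,0,0,0,0,0],[0,0,0,0,0,0,0],[0,0,0,0,0,0,0]]]'
python3 - <<'E'
from h import *
d=load('side','8'); s=status.observe(); p=s['tool_pos']; R=Ro.from_euler('xyz',s['tool_rot']); P=cloud(d); hsv=cv2.cvtColor(np.asarray(d['image']),cv2.COLOR_RGB2HSV).astype(int)
Q=R.inv().apply((P-p).reshape(-1,3)).reshape(P.shape)*1000
m=(Q[...,0]>15)&(Q[...,0]<60)&(abs(Q[...,2])<28)&(abs(Q[...,1]-32)<5)&(hsv[...,1]<60); q=Q[m]
print('web plane',np.linalg.lstsq(np.c_[q[:,0],q[:,2],np.ones(len(q))],q[:,1],rcond=None)[0],len(q)); st()
E
```

```text
time: 16.75
tool_pos: [0.5298, -0.1338, 0.1872]
tool_rot: [-1.571, -0.0, 0.14]
contact_force: [0.4, 0.6, -2.4]
opening: 0.0112
time: 17.55
tool_pos: [0.5298, -0.1338, 0.1872]
tool_rot: [-1.571, -0.0, 0.14]
contact_force: [-0.4, 0.3, -1.7]
opening: 0.0117
web plane [ 4.27854431e-03 -1.19004299e-03  3.24805758e+01] 248
t 17.55 pos [ 0.5298 -0.1338  0.1872] rot [-1.5707e+00 -1.0000e-04  1.4010e-01] F [-0.4  0.3 -1.7] open 0.0117 q [-0.39  0.41  1.53  0.    1.2  -2.1 ]
```

```bash
python3 -m pendant '[[[-0.2,0,0,0,0,0,0],[-0.7,0,0,0,0,0,0],[-1.5,0,0,0,0,0,0],[-2.5,0,0,0,0,0,0],[-3.6,0,0,0,0,0,0],[-4.8,0,0,0,0,0,0],[-6,0,0,0,0,0,0],[-7.2,0,0,0,0,0,0],[-8.4,0,0,0,0,0,0],[-9.6,0,0,0,0,0,0],[-10.6,0,0,0,0,0,0],[-11.4,0,0,0,0,0,0],[-11.8,0,0,0,0,0,0],[-12,0,0,0,0,0,0],[-12,0,0,0,0,0,0]]]'
python3 -m pendant '[[[0.1,0.01,0.16,0,0,0,0],[0.4,0.06,0.65,0,0,0,0],[0.88,0.12,1.43,0,0,0,0],[1.5,0.2,2.43,0,0,0,0],[2.26,0.3,3.65,0,0,0,0],[3.12,0.43,5.05,0,0,0,0],[4.08,0.56,6.6,0,0,0,0],[5.09,0.7,8.24,0,0,0,0],[6.15,0.85,9.95,0,0,0,0],[7.23,1,11.7,0,0,0,0],[8.31,1.15,13.45,0,0,0,0],[9.37,1.3,15.16,0,0,0,0],[10.4,1.44,16.8,0,0,0,0],[11.3,1.57,18.35,0,0,0,0],[12.2,1.69,19.75,0,0,0,0],[13,1.79,20.97,0,0,0,0],[13.6,1.88,21.97,0,0,0,0],[14.1,1.94,22.75,0,0,0,0],[14.4,1.99,23.2,0,0,0,0],[14.46,2,23.4,0,0,0,0]]]'
python3 -m pendant '[[[0,0,0,0,0,0,0],[0,0,0,0,0,0,0],[0,0,0,0,0,0,0]]]'
python3 - <<'E'
from h import *
s=status.observe(); z=s['tool_pos'][2]-.0371+.01; D=s['tool_pos'][:2]+.109*np.array([np.cos(.141),np.sin(.141)])
print(D,z);forkdish('9',D=D,rimz=z)
t=load('top','0');P=cloud(t); m=(P[...,0]>.64)&(P[...,0]<.78)&(P[...,1]>.16)&(P[...,1]<.3)&(P[...,2]>.03)&(P[...,2]<.12); print('drivers',P[m].min(0),P[m].max(0))
E
```

```text
time: 19.05
tool_pos: [0.411, -0.1506, 0.1873]
tool_rot: [-1.571, -0.0, 0.14]
contact_force: [0.9, -0.1, -1.9]
opening: 0.0119
time: 21.05
tool_pos: [0.5216, 0.1017, 0.1671]
tool_rot: [-1.571, 0.0, 0.14]
contact_force: [-0.4, -0.1, -0.7]
opening: 0.0114
time: 21.35
tool_pos: [0.5214, 0.1009, 0.1673]
tool_rot: [-1.571, -0.0, 0.14]
contact_force: [0.3, 0.6, -1.4]
opening: 0.0115
[0.62930026 0.11624394] 0.1402247681859816
t 21.35 pos [0.5214 0.1009 0.1673] rot [-1.5708e+00 -1.0000e-04  1.3950e-01] F [ 0.3  0.6 -1.4] open 0.0115 q [ 0.05  0.41  1.6   0.    1.14 -1.66]Traceback (most recent call last):
  File "<stdin>", line 3, in <module>
  File "h.py", line 49, in forkdish
    h=cv2.convexHull((W[:,:2]*1e4).astype(np.float32))[:,0]/1e4; c,r=circ(h); print(n,'dish',c.round(4),r.round(4),'in tool mm',(R.inv().apply(np.append(c,z)-p)*1000).round(1))
      ~~~~~~~~~~~~~~~~~~~~~~~~~~~~~~~~~~~~~~~~~~~~~~~~^^^^^
TypeError: 'NoneType' object is not subscriptable
```

```bash
sed -i 's/            h=cv2.convexHull((W/            if len(W)<40: print(n,"no dish"); continue\n            h=cv2.convexHull((W/' h.py
python3 - <<'E'
from h import *
s=status.observe(); z=s['tool_pos'][2]-.0371+.01; D=s['tool_pos'][:2]+.109*np.array([np.cos(.141),np.sin(.141)])
forkdish('9',D=D,rimz=z)
d0=load('side','0'); P=cloud(d0); m=(np.hypot(P[...,0]-.6295,P[...,1]-.1165)<.03)&(P[...,2]>.056)&(P[...,2]<.068); q=P[m]; 
vs,us=np.nonzero(m); W=np.array([ray(d0,u,v,.06)[:2] for u,v in zip(us,vs)]); print('standb top pts',m.sum(),'bbox mid',(W.min(0)+W.max(0))/2,W.max(0)-W.min(0),'mean',W.mean(0))
a=cv2.imread('pics/side_9.png')[170:270,210:330]; b=cv2.imread('pics/side_0.png')[210:270,235:295]
cv2.imwrite('pics/c9.png',np.hstack([cv2.resize(a,(480,400),interpolation=cv2.INTER_CUBIC),cv2.resize(b,(300,300),interpolation=cv2.INTER_CUBIC).repeat(1,0) if 0 else cv2.copyMakeBorder(cv2.resize(b,(300,300),interpolation=cv2.INTER_CUBIC),0,100,0,0,cv2.BORDER_CONSTANT)]))
E
```

```text
t 21.4 pos [0.5214 0.101  0.1673] rot [-1.5708e+00 -1.0000e-04  1.3960e-01] F [ 0.5  0.4 -1.8] open 0.0117 q [ 0.05  0.41  1.6  -0.    1.14 -1.66]
top no dish
side fork -15 10 131 ydown 33.0 lat [ 3.6 34. ] xmax 9.2
side fork 15 50 191 ydown 33.1 lat [ 2.4 33.6] xmax 49.9
side fork 80 110 26 ydown 34.0 lat [-5.6 34.6] xmax 99.4
side fork 115 138 23 ydown 33.2 lat [25.9 34.5] xmax 137.2
side dish [0.6292 0.1167] 0.0376 in tool mm [108.9  27.1   0.6]
standb top pts 120 bbox mid [0.63031725 0.1154113 ] [0.03034754 0.0312002 ] mean [0.63017868 0.11545929]
```

View pics/c9.png

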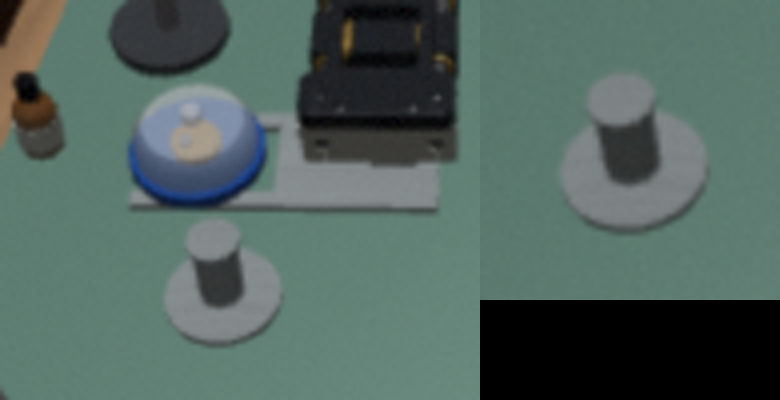

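```bash
python3 -m pendant '[[[0.03,0.3,-0.03,0,0,0,0],[0.06,1,-0.06,0,0,0,0],[0.06,2,-0.06,0,0,0,0],[0.06,3,-0.06,0,0,0,0],[0.06,4,-0.06,0,0,0,0],[0.06,5,-0.06,0,0,0,0],[0.06,5.9,-0.06,0,0,0,0],[0.06,6.5,-0.06,0,0,0,0],[0.06,6.8,-0.06,0,0,0,0],[0.06,6.8,-0.06,0,0,0,0],[0.06,6.8,-0.06,0,0,0,0]]]'
python3 - <<'E'
from h import *
s=status.observe(); z=s['tool_pos'][2]-.0371+.01; D=s['tool_pos'][:2]+.109*np.array([np.cos(.141),np.sin(.141)])
forkdish('10',D=D,rimz=z)
d0=load('side','0'); print('stand top', ray(d0,262.8,229.2,.06))
E
```

```text
time: 22.6
tool_pos: [0.5224, 0.1009, 0.0995]
tool_rot: [-1.571, -0.001, 0.14]
contact_force: [0.9, 1.1, -1.9]
opening: 0.0119
t 22.6 pos [0.5224 0.1009 0.0995] rot [-1.5708e+00 -7.0000e-04  1.4020e-01] F [ 0.9  1.1 -1.9] open 0.0119 q [ 0.05  0.49  1.68  0.    0.97 -1.66]
top fork 115 138 9 ydown 31.2 lat [-31.6  34.8] xmax 137.6
top no dish
side fork -15 10 104 ydown 33.0 lat [ 9.4 34.1] xmax 9.9
side fork 15 50 146 ydown 33.1 lat [ 9.  34.5] xmax 49.7
side fork 80 110 19 ydown 33.1 lat [-13.3  33.7] xmax 94.8
side fork 115 138 19 ydown 32.8 lat [25.  36.3] xmax 137.1
side dish [0.6298 0.1163] 0.038 in tool mm [108.5  27.2   0.2]
stand top [0.63096067 0.11330556 0.06      ]
```

```bash
python3 -m pendant '[[[0,0.2,-0.05,0,0,0,0],[0,0.4,-0.05,0,0,0,0],[0,0.5,-0.05,0,0,0,0],[0,0.58,-0.05,0,0,0,0],[0,0.66,-0.05,0,0,0,0],[0,0.74,-0.05,0,0,0,0],[0,0.82,-0.05,0,0,0,0],[0,0.9,-0.05,0,0,0,0],[0,1,-0.05,0,0,0,0],[0,1.2,-0.05,0,0,0,0],[0,1.5,-0.05,0,0,0,0],[0,1.6,-0.05,0,0,0,0],[0,1.6,-0.05,0,0,0,0],[0,1.6,-0.05,0,0,0,0]]]'
python3 - <<'E'
from h import *
forkdish('11',D=np.array([.630,.116]),rimz=.065)
a=cv2.imread('pics/side_11.png')[190:270,210:330]; cv2.imwrite('pics/c11.png',cv2.resize(a,(720,480),interpolation=cv2.INTER_CUBIC))
E
```

```text
time: 24.1
tool_pos: [0.5222, 0.1004, 0.0832]
tool_rot: [-1.571, -0.0, 0.14]
contact_force: [0.2, -0.4, -0.7]
opening: 0.0118
t 24.1 pos [0.5222 0.1004 0.0832] rot [-1.5707e+00 -1.0000e-04  1.4020e-01] F [ 0.2 -0.4 -0.7] open 0.0118 q [ 0.05  0.51  1.69  0.    0.94 -1.67]
top no dish
side fork -15 10 98 ydown 32.8 lat [12.  34.3] xmax 9.5
side fork 15 50 132 ydown 33.0 lat [12.3 33.7] xmax 49.7
side fork 80 110 39 ydown 33.3 lat [24.2 33.7] xmax 108.6
side fork 115 138 31 ydown 33.3 lat [25.2 33.9] xmax 137.4
side dish [0.63   0.1157] 0.0374 in tool mm [1.088e+02 1.820e+01 1.000e-01]
```

View pics/c11.png

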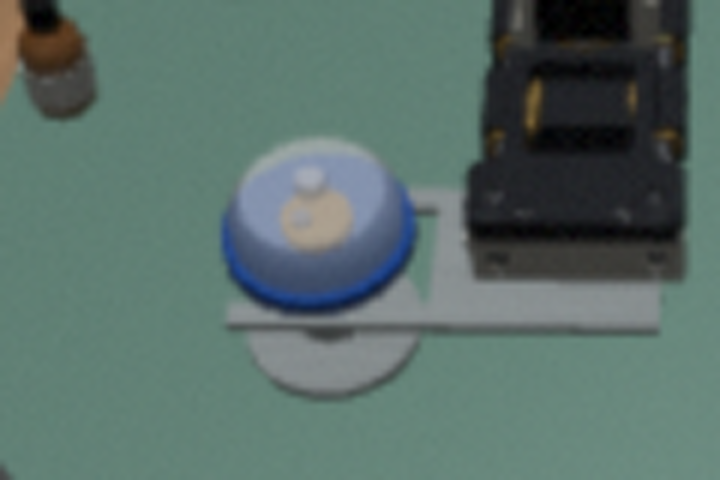

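```bash
python3 -m pendant '[[[-0.2,0,0,0,0,0,0],[-0.8,0,0,0,0,0,0],[-2,0,0,0,0,0,0],[-3.4,0,0,0,0,0,0],[-4.8,0,0,0,0,0,0],[-6.2,0,0,0,0,0,0],[-7.6,0,0,0,0,0,0],[-9,0,0,0,0,0,0],[-10.4,0,0,0,0,0,0],[-11.5,0,0,0,0,0,0],[-12,0,0,0,0,0,0],[-12,-1,0,0,0,0,0],[-12,-3,0,0,0,0,0],[-12,-5,0,0,0,0,0],[-12,-6,0,0,0,0,0],[-12,-6,0,0,0,0,0]]]'
python3 - <<'E'
from h import *
forkdish('12',D=np.array([.630,.116]),rimz=.065)
plan((.4241,-.317,.143,.145),(.4241,-.317,.04,.145))
E
```

```text
time: 25.8
tool_pos: [0.4048, 0.0837, 0.1447]
tool_rot: [-1.571, -0.004, 0.14]
contact_force: [0.1, -0.2, -1.0]
opening: 0.0117
t 25.8 pos [0.4048 0.0837 0.1447] rot [-1.5712 -0.004   0.1403] F [ 0.1 -0.2 -1. ] open 0.0117 q [ 0.02  0.23  1.94  0.    0.97 -1.69]
top fork 80 110 99 ydown 31.7 lat [-31.9  35.2] xmax 109.9
top fork 115 138 75 ydown 31.0 lat [-31.9  35. ] xmax 138.0
top dish [0.6279 0.1158] 0.036 in tool mm [225.1  80.6   0.6]
side fork -15 10 125 ydown 33.9 lat [ 6.4 34.3] xmax 9.8
side fork 15 50 297 ydown 33.9 lat [-34.   34.1] xmax 49.4
side fork 80 110 119 ydown 34.4 lat [-34.9  34.2] xmax 109.2
side fork 115 138 90 ydown 34.5 lat [-34.5  33.6] xmax 137.9
side dish [0.6299 0.1163] 0.0377 in tool mm [227.1  80.6   0.8]
(0.4241, -0.317, 0.143, 0.145) -> [-3.54, -0.0, -39.96] [-0.0, -0.005, 0.0] dist mm 401
(0.4241, -0.317, 0.04, 0.145) -> [-3.54, 10.3, -39.96] [-0.0, -0.005, 0.0] dist mm 414
```

```bash
python3 -m pendant '[[[-0.1,0,-1,0,0,0,0],[-0.3,0,-4,0,0,0,0],[-0.7,0,-8,0,0,0,0],[-1,0,-12,0,0,0,0],[-1.4,0,-16,0,0,0,0],[-1.8,0,-20,0,0,0,0],[-2.1,0,-24,0,0,0,0],[-2.5,0,-28,0,0,0,0],[-2.8,0,-32,0,0,0,0],[-3.2,0,-36,0,0,0,0],[-3.5,0,-39,0,0,0,0],[-3.5,0,-40,0,0,0,0],[-3.5,2,-40,0,0,0,0],[-3.5,5,-40,0,0,0,0],[-3.5,8,-40,0,0,0,0],[-3.5,9.5,-40,0,0,0,0],[-3.5,10,-40,0,0,0,0],[-3.5,10,-40,0,0,0,0],[-3.5,10,-40,0,0,0,0]]]'
python3 - <<'E'
from h import *
st(); plan((.4241,-.317,.0375,.145))
E
```

```text
time: 27.8
tool_pos: [0.4249, -0.3176, 0.0438]
tool_rot: [-1.571, -0.001, 0.14]
contact_force: [-0.8, -0.5, -1.2]
opening: 0.0122
t 27.8 pos [ 0.4249 -0.3176  0.0438] rot [-1.5715e+00 -7.0000e-04  1.4040e-01] F [-0.8 -0.5 -1.2] open 0.0122 q [-0.79  0.57  1.73  0.    0.84 -2.5 ]
(0.4241, -0.317, 0.0375, 0.145) -> [-0.07, 0.63, 0.07] [0.001, -0.005, 0.001] dist mm 6
```

```bash
python3 -m pendant '[[[0,0.2,0,0,0,0,0],[0,0.4,0,0,0,0,0],[0,0.55,0,0,0,0,0],[0,0.62,0,0,0,0,0],[0,0.67,0,0,0,0,0],[0,0.67,0,0,0,0,0],[0,0.67,0,0,0,0,0]]]'
python3 -m pendant '[[[0,0,0,0,0,0,1.6],[0,0,0,0,0,0,2],[0,0,0,0,0,0,3],[0,0,0,0,0,0,4],[0,0,0,0,0,0,5],[0,0,0,0,0,0,5],[0,0,0,0,0,0,5],[0,0,0,0,0,0,5],[0,-1,0,0,0,0,5],[0,-4,0,0,0,0,5],[0,-8,0,0,0,0,5],[0,-12,0,0,0,0,5],[0,-15,0,0,0,0,5],[0,-15,0,0,0,0,5],[0,-15,0,0,0,0,5]]]'
python3 - <<'E'
from h import *
st(); d=grab('side','13'); grab('top','13'); w=grab('wrist','13'); P=wcloud(w)
m=(abs(P[...,2]-.08)<.004)&(abs(P[...,0]-.42)<.04)&(abs(P[...,1]+.32)<.03); q=P[m]; print('handle top',m.sum(),cv2.minAreaRect((q[:,:2]*1000).astype(np.float32)) if m.sum() else '')
P=cloud(d); hsv=cv2.cvtColor(np.asarray(d['image']),cv2.COLOR_RGB2HSV).astype(int); m=(P[...,0]>.44)&(P[...,0]<.56)&(P[...,1]>-.36)&(P[...,1]<-.25)&(hsv[...,1]<28); q=P[m]; print('fork plane',np.linalg.lstsq(np.c_[q[:,:2],np.ones(len(q))],q[:,2],rcond=None)[0],np.median(q[:,2]))
cv2.imwrite('pics/c13.png',cv2.resize(cv2.imread('pics/side_13.png')[40:340,150:450],(600,600),interpolation=cv2.INTER_CUBIC))
E
```

```text
time: 28.5
tool_pos: [0.4246, -0.3174, 0.0369]
tool_rot: [-1.571, -0.0, 0.14]
contact_force: [-1.0, 2.1, 5.0]
opening: 0.0119
time: 30.0
tool_pos: [0.4247, -0.3174, 0.1874]
tool_rot: [-1.572, -0.001, 0.14]
contact_force: [-0.4, 0.6, -1.1]
opening: 0.0499
t 30.0 pos [ 0.4247 -0.3174  0.1874] rot [-1.5721e+00 -1.1000e-03  1.4030e-01] F [-0.4  0.6 -1.1] open 0.0499 q [-0.79  0.39  1.57  0.    1.18 -2.5 ]
handle top 408 ((424.3509216308594, -317.3047180175781), (26.196849822998047, 11.600926399230957), 8.101142883300781)
fork plane [-3.48877345  1.70253044  2.33647401] 0.007760894218688974
```

View pics/c13.png

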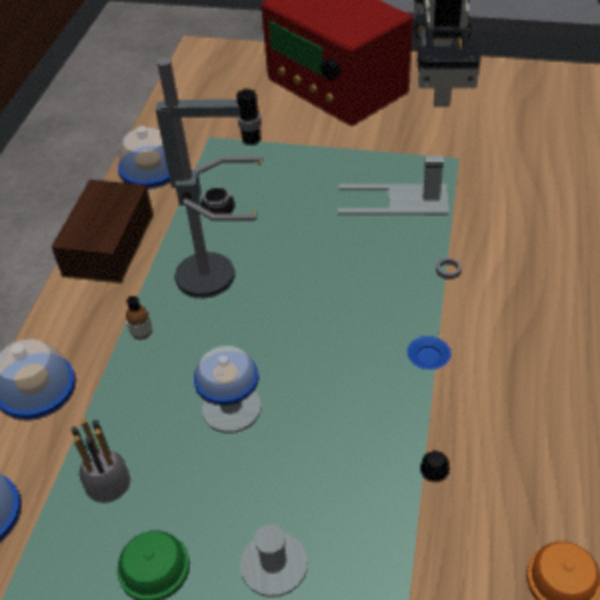

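```bash
python3 - <<'E'
from h import *
forkdish('13',fetch=False,D=np.array([.630,.116]),rimz=.065)
print(robot.hand_in())
E
```

```text
t 30.15 pos [ 0.424  -0.3168  0.1853] rot [-1.5686e+00  1.5000e-03  1.4020e-01] F [-1.1 -0.3  0.3] open 0.05 q [-0.79  0.39  1.57  0.    1.18 -2.5 ]
top dish [0.6279 0.1157] 0.0359 in tool mm [262.5 120.8 399.5]
side dish [0.6299 0.1164] 0.0377 in tool mm [264.5 120.8 399.9]
the job is handed in; nothing more can be done
None
```

The dish was lifted on the fork to the viewing point, held still there, and set down on stand_b. The fork is back at its original spot, flat with the handle upright. The job was handed in at about 30 s.

- **At the frame:** I held still for about 3 s. The cameras put the dish about 1 mm from the estimated midpoint of the pins, with the rim within about 1 mm of pin height. The fork's flat plate read level to about 0.3°. The side camera showed up to 2 mm of droop towards the prong tips, which I took as measurement noise because the top camera showed none.
- **On stand_b:** The dish is centred to about 1–2 mm. The top camera reads it 1.6 mm off in x and the side camera under 1 mm, which is within the 2 mm calibration error.
- **Fork:** The wrist camera shows the handle within about 1.5 mm and 0.1° of where it started, with the top at full height. My numeric check of the fork lying flat failed because stray pixels spoiled the fit, so flatness rests on the final picture and the handle height.
- **Other objects:** They look undisturbed in the final picture. The wrist readings, taken at the end of each move, never exceeded about 6 N.

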